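# Push the bird feeder and the spray bottle home into the bench rack

## Robot

A 6-joint arm with a two-finger parallel gripper is mounted at the origin on the work surface. World frame = base frame: x ahead of the robot, y to its left, z up, the work surface at z = 0. Lengths are in m, angles in rad, forces in N, time in s.
With the tool pointing down it reaches from about 0.3 to 0.85 m from the base axis. Payload 4.2 kg.
Tool frame: the origin (TCP) lies midway between the tips of the shut fingers; the grasp point (between the pads) lies arm.tcp_to_grasp behind it (arm.tcp_to_grasp is the distance from the TCP to the grasp point, in m); z points along the fingers, y is the line along which they close (so a half turn about z gives the same grasp; the last joint's range is limited). The gripper opens to 91 mm and grips with 3 to 60 N. Pads are 32 mm wide; open, the fingers measure 118 mm over their backs; the gripper's body (76 mm by 178 mm) begins 60 mm behind the grasp point.
Start: joints at [-1.167, 0.32, 1.565, -0, 1.257, -0.02], TCP at [0.236, -0.524, 0.214] pointing down, gripper open.
Joint ranges: [-3.11, 3.11], [-0.84, 2.01], [0.21, 2.61], [-1.34, 4.49], [0.05, 2.63], [-2.56, 2.56]. Speed limits (rad/s): [2.57, 2.57, 3.14, 3.14, 3.14, 3.14].

## Interface

Orientations are given as a unit quaternion [w, x, y, z].
In Python, from cell import arm gives the robot as it stands. The module is installed in compiled form; this text tells all that it offers.
- The arm moves only by the tool drive_tool, never from a script. Its argument "series" is a list of rows, each a list of 7 numbers: the finger opening in mm, from 0 to 91.2, then the shift along the tool's x, y, z in mm, then the turn, a rotation vector about the tool's x, y, z in degrees. In form: [[hand, tx, ty, tz, wx, wy, wz], ...]. A call has exactly 8 rows; each row is the pose to reach, as a shift and turn from the pose commanded when the call began, along the tool's axes at that moment; what a row does not reach only later rows make up. A row lasts 1/8 s, in which the tool goes at most 62.5 mm and 10.7 degrees, less where a joint would pass 70% of its speed; a pose out of reach is approached as far as the arm can. A call with a gripper value outside its range is refused whole. The fingers move at their own pace and stop on an object; "squeeze" is the grip in N (left out, the last holds). Time passes only in rows, so rows that repeat a pose let the fingers close, or fill a call up. It gives the time, the measured TCP pose, the force, the opening and the grip force at its end, in the units of the state.
- arm.read_state(): the state, without advancing time (a new reading comes with each control period).
- arm.get_image(name): name is "scene" or "top"; returns (picture, depth): 480x640x3 uint8, red, green, blue; 480x640 float32, m along the optical axis (not along the pixel's ray), 0 where there is no reading.
- arm.get_calibration(name): a dict with "intrinsics" (3x3 intrinsics, pixels), "k1" (the pictures are not rectified: a ray, as slopes to the right and down, at radius r is drawn at 1 + k1 r^2 times it, then the intrinsics apply), "position" and "attitude" of the camera in the world. Camera axes: x right, y up, looking along -z (the intrinsics and any distortion apply to the point x, -y, -z); pixel columns grow to the right and rows downward; lengths in m; the calibration is good to about 2 mm. A picture is of the moment at which its call begins. get_calibration takes no time and is no camera call.
- arm.close_job(): hands the job in; it is judged then, once.
Trained networks look in the newest picture that a camera, given by its name, has taken for a name from the list of things; names that differ only in an ending like _2 or _b are one class to them, and where a whole thing is asked for, a point or a joint stands for the part that bears it (a point fixed in the world has none). Each returns a list of dicts, best first, with "p" (0 to 1); they miss things now and then, are a little off and sometimes report something else, mostly with a low value. They report only what shows in the picture. A call takes as long as a camera call. They do not tell look-alikes from the thing itself.
- arm.look_for(camera, query): "xy" ([column, row] in pixels, amid what is visible of it).
The state is a dict: "time_s": time; "joint_positions": joint angles; "dq": joint speeds; "effort": joint torques, N m; "ee_pos": TCP position; "tool_rot": TCP orientation; "contact_force": force on the tool from outside, world axes, zero at the start; "wrist_torque": the same for the moment, N m; "gripper_width": finger opening in m; "finger_force": force on a finger pad.
Only numpy, scipy, OpenCV 4.12 (cv2) and the standard library are available. Lean on these libraries where they do the work, as an engineer would, in place of code of your own. Each camera call takes 0.05 s, during which the arm holds its last target. There are 200 camera calls.

## Task

Put the tall bird feeder and the tall spray bottle away in the low wooden rack: push each one along the bench, low on its body so that it slides standing upright, into a bay of its own until it stands against the rack's back rail. Neither may be lifted or tipped, and everything else on the bench stays where it is.

Things in the scene. Friction and masses are not known exactly. Their poses are not given: they have to be found in the camera images.
- feeder: Tall bird feeder: upright aluminium tube with black base, ribbed twist cap and wire loop. Foot 60 mm in diameter (tube 57 mm above 18 mm), 215 mm high, 240 with the loop; short perches stick out 20 mm to its +y and -y, 105 mm up. 0.3 to 0.56 kg. Origin at the centre of its underside, z up. Loose; slides standing if pushed at its foot (below 25 mm up), may topple if pushed higher.
- spray: Tall closed spray bottle: round plastic body 74 mm in diameter up to 125 mm, then narrow neck and trigger head, 217 mm high in all; nozzle along its +x, 61 mm from the axis, 205 mm up; trigger hangs below it to 146 mm up. 0.3 to 0.56 kg. Origin at the centre of its underside, z up. Loose; push it at its foot too (below 30 mm up).
- rack: Low wooden rack fixed to the bench, walls 40 mm high, 90 mm (its x) by 330 mm (its y), no floor or sill: things slide in over the bench. Two bays, open to -x (world left). Origin at the centre of its footprint, +x to the back rail (world right), +y to the far bay. Rail's inner face at x = 30 mm, bay mouths at x = -45 mm; bays 130 mm wide, divider 40, end walls 15 mm.
- bay_far (a point): Bay farther from the robot (rack's +y): the point on the bench at the middle of the back rail's inner face; axes as the rack's, the bay runs from here 75 mm towards -x and 65 mm to either side. A feeder that is home has its axis 30 mm before this face, a bottle 37 mm.
- bay_near (a point): Bay nearer the robot (rack's -y): the same point and axes for that bay.
- jar: Glass preserving jar with a clamp lid, 90 mm diameter, 131 mm high, to the right of the rack; origin at the centre of its underside. To be left alone.
- bowl: White ceramic bowl, 140 mm across, left of the tall things, 55 mm high, origin at the centre of its underside. To be left alone.
- dibber: Dibber lying on the bench between the two tall things, along the rack's x: wooden handle 75 x 22 x 22 mm at its -x end, steel spike 120 mm long to +x, 195 mm in all, at most 22 mm high; origin on the bench at mid-length. To be left alone.
- pot: Small terracotta flower pot to the right of the rack, 86 mm across the rim, 75 mm high, origin at the centre of its underside. To be left alone.
- tin: Small metal tin to the right of the rack, 66 mm diameter, 60 mm high, origin at the centre of its underside. To be left alone.
- brush: Hand brush, 20 mm high, 200 mm long, lying to the left of the tall things beside the bowl. To be left alone.
There are look-alikes about, which are no part of the job. What is shaped like the spray but yellow is not meant.

How it is judged:
At the end, for the whole second after the job is handed in: Feeder and spray bottle stand upright (within 0.05 rad) and at rest on the bench, one in each bay of the rack, each within 10 mm of touching the back rail's inner face; the other things are within 15 mm of where they were ((((x of feeder in the frame of bay_far between -0.04 and 0 m and y of feeder in the frame of bay_far between -0.04 and 0.04 m) and (x of spray in the frame of bay_near between -0.047 and 0 m and y of spray in the frame of bay_near between -0.04 and 0.04 m)) or ((x of feeder in the frame of bay_near between -0.04 and 0 m and y of feeder in the frame of bay_near between -0.04 and 0.04 m) and (x of spray in the frame of bay_far between -0.047 and 0 m and y of spray in the frame of bay_far between -0.04 and 0.04 m))) and angle between each of feeder, spray's own z axis and vertical below 0.05 rad and height (world z) of each of feeder, spray below 0.005 m and linear speed of each of feeder, spray below 0.01 m/s and distance of each of jar, bowl, dibber, pot, tin, brush from where it was at the start of the episode below 0.015 m).
It fails at once if the bird feeder or the spray bottle is lifted off the bench (base more than 10 mm up) (height (world z) of any of feeder, spray above 0.01 m).
It fails at once if the bird feeder or the spray bottle leans more than 0.2 rad (angle between any of feeder, spray's own z axis and vertical above 0.2 rad).
It fails at once if the jar, bowl, dibber, flower pot, tin or brush is moved more than 15 mm (distance of any of jar, bowl, dibber, pot, tin, brush from where it was at the start of the episode above 0.015 m).
It also fails if it takes over 51 s, if anything falls off the work surface, if the arm or the gripper's body presses on something with over 40 N, if the wrist force passes 120 N, or if a joint passes its speed limit or range.

## Working session

There is one attempt and no reset: what is moved stays moved. The work goes in short steps, Python scripts to look and compute and a tool call to move; the robot and the scene stay as the last step left them, time stands still between calls to the robot, and variables do not carry over. Pictures are saved under pics/ and viewed, at most 10 in all, crops included, and the job is handed in when it is done.

Besides the shell and the picture viewer there is one more tool, called by a JSON object that holds its "fn" and its "kwargs", one argument or row to a line. drive_tool: Moves the arm, as the interface text tells. Its arguments: {"type":"object","properties":{"series":{"type":"array"},"squeeze":{"type":"number"}},"required":["series"]}

```bash
mkdir -p pics
cat > h.py <<'E'
import numpy as np, cv2
from scipy.spatial.transform import Rotation as R
from cell import arm
def rot(q): return R.from_quat([q[1],q[2],q[3],q[0]]).as_matrix()
def cal(n):
    c=arm.get_calibration(n); a=np.array(c["attitude"],float)
    M=a if a.shape==(3,3) else rot(a)
    return np.array(c["intrinsics"]),c["k1"],np.array(c["position"]),M
def ray(n,uv):
    K,k,p,M=cal(n)
    q=cv2.undistortPoints(np.array(uv,float).reshape(-1,1,2),K,np.array([k,0,0,0.]))[:,0]
    return p,np.c_[q[:,0],-q[:,1],-np.ones(len(q))]@M.T   # unit optical depth
def cloud(n,d):
    v,u=np.mgrid[:480,:640]; p,r=ray(n,np.c_[u.ravel(),v.ravel()])
    return (p+r*d.reshape(-1,1)).reshape(480,640,3)
E
python3 - <<'E'
from h import *
im={}
for n in("scene","top"):
    a,d=arm.get_image(n); cv2.imwrite(f"pics/{n}0.png",a[:,:,::-1]); np.save(f"{n}0.npy",d)
    print(n,arm.get_calibration(n))
    P=cloud(n,d); np.save(f"{n}P.npy",P)
    for q in("feeder","spray","rack","jar","bowl","dibber","pot","tin","brush"):
        for r in arm.look_for(n,q)[:3]:
            u,v=np.round(r["xy"]).astype(int); print(n,q,round(r["p"],2),u,v,P[v,u].round(3))
print(arm.read_state(),arm.tcp_to_grasp)
E
```

```text
scene {'intrinsics': array([[559.16805025,   0.        , 325.64635264],
       [  0.        , 559.16805025, 235.94927772],
       [  0.        ,   0.        ,   1.        ]]), 'k1': -0.006787721133421586, 'position': array([ 1.09425933, -0.57751022,  0.83325612]), 'attitude': array([0.85635469, 0.34756796, 0.14557065, 0.35307555])}
scene feeder 0.61 421 204 [0.683 0.078 0.142]
scene spray 0.89 204 191 [ 0.369 -0.178  0.14 ]
scene spray 0.79 290 149 [0.374 0.036 0.126]
scene spray 0.59 337 176 [0.501 0.046 0.121]
scene rack 0.66 346 258 [ 0.619 -0.05   0.046]
scene jar 0.97 258 348 [ 0.696 -0.324  0.122]
scene bowl 0.87 395 137 [0.412 0.345 0.017]
scene dibber 0.92 387 213 [0.577 0.121 0.021]
scene pot 0.62 317 295 [ 0.632 -0.14   0.027]
scene tin 0.77 264 260 [ 0.525 -0.172  0.063]
scene tin 0.22 463 183 [0.628 0.327 0.009]
scene brush 0.76 462 181 [0.626 0.324 0.015]
top {'intrinsics': array([[439.71921145,   0.        , 319.59241014],
       [  0.        , 439.71921145, 238.79010889],
       [  0.        ,   0.        ,   1.        ]]), 'k1': -0.10734452362462746, 'position': array
[... 740 characters left out ...]
 'joint_positions': array([-1.16700878e+00,  3.19592449e-01,  1.56450237e+00,  2.35992386e-06,
        1.25738913e+00, -2.00364189e-02]), 'dq': array([-0.00140419, -0.00031975,  0.00181462,  0.00102281,  0.00040633,
       -0.00069692]), 'effort': array([-9.70090696e-04, -4.12363529e+01, -2.32234061e+01,  7.28465896e-02,
        3.77665192e-02, -1.52850652e-05]), 'ee_pos': array([ 0.23645751, -0.52415008,  0.21397936]), 'tool_rot': array([5.31415038e-05, 9.77630631e-01, 2.10329138e-01, 1.14670486e-05]), 'contact_force': array([0.61976619, 0.19214864, 0.34209336]), 'wrist_torque': array([ 0.02161323, -0.01716149,  0.00531833]), 'finger_force': 0.0, 'gripper_width': 0.09145127837339413} 0.0188
```

View pics/scene0.png

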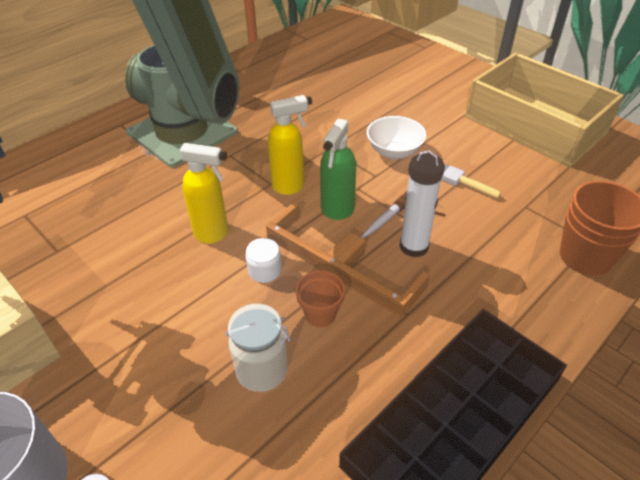

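View pics/top0.png

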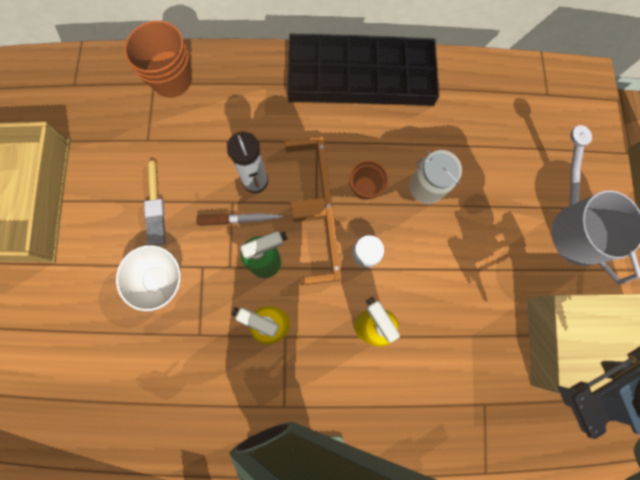

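The scene picture shows the feeder (418,210), green spray (338,180) and yellow look-alikes (204,195) and (287,155), plus the rack (345,265). The top picture shows the feeder at (248,165), green spray (262,258), yellow bottles (268,325) and (378,325), dibber (240,217), and the rack open to the left.
Candidates for the spray are green (338,180) and the two yellow ones. I choose green. The feeder has only one candidate.

Run:
```python
from h import *
from scipy.optimize import least_squares
I=cv2.imread("pics/scene0.png"); cv2.imwrite("pics/crop.png",cv2.resize(I[100:320,240:480],None,fx=2.5,fy=2.5,interpolation=cv2.INTER_CUBIC))
def circ(Q,r,c0):
    s=least_squares(lambda c:np.hypot(Q[:,0]-c[0],Q[:,1]-c[1])-r,c0,loss="soft_l1",f_scale=.002); return s.x.round(4),len(Q),np.median(abs(s.fun)).round(4)
for n in("scene","top"):
    P=np.load(n+"P.npy"); A=cv2.imread(f"pics/{n}0.png").astype(int); Z=P[...,2]
    b,g,r=A[...,0],A[...,1],A[...,2]
    green=(g>r+15)&(g>b+15)&(Z>.015)&(Z<.12)&(abs(P[...,0]-.48)<.08)
    print(n,"spray",circ(P[green],.037,P[green].mean(0)[:2]))
    f=(Z>.03)&(Z<.19)&(np.hypot(P[...,0]-.63,P[...,1]-.08)<.06)&(abs(Z-.105)>.012)
    print(n,"feeder",circ(P[f],.0285,P[f].mean(0)[:2]))
    k=(Z>.034)&(Z<.047)&(P[...,0]>.38)&(P[...,0]<.80)&(P[...,1]>-.14)&(P[...,1]<.1)&(r>b+50)&(r>g+25)
    Q=P[k][:,:2]
    # fit wooden plan: rail + 3 walls
    def d(p):
        c,s=np.cos(p[2]),np.sin(p[2]); L=(Q-p[:2])@np.array([[c,-s],[s,c]])
        D=[]
        for cx,cy,hx,hy in((.0375,0,.0075,.165),(0,-.1575,.045,.0075),(0,.1575,.045,.0075),(0,0,.045,.02)):
            D.append(np.hypot(np.maximum(abs(L[:,0]-cx)-hx,0),np.maximum(abs(L[:,1]-cy)-hy,0)))
        inside=np.min(D,0)
        return inside
    from scipy.optimize import minimize
    best=min((minimize(lambda p:np.minimum(d(p),.01).sum(),[.6,-.02+dy,-np.pi/2+da],method="Nelder-Mead",options=dict(initial_simplex=[[.6,-.02+dy,-np.pi/2+da],[.63,-.02+dy,-np.pi/2+da],[.6,.0+dy,-np.pi/2+da],[.6,-.02+dy,-np.pi/2+da+.1]])) for da in(-.1,0,.1,.2) for dy in(-.02,0,.02)),key=lambda s:s.fun)
    p=best.x; c,s=np.cos(p[2]),np.sin(p[2]); L=(Q-p[:2])@np.array([[c,-s],[s,c]])
    ok=d(p)<.005
    print(n,"rack",p.round(4),best.fun/len(Q),len(Q),"local",np.percentile(L[ok],[1,99],axis=0).round(4).tolist())
    for nm,xy in(("far",(.03,.085)),("near",(.03,-.085))): print(nm,(p[:2]+np.array([[c,-s],[s,c]])@xy).round(4))
    for nm,(cx,cy,rr,z) in dict(tin=(.49,-.15,.06,.05),pot=(.63,-.15,.07,.055),jar=(.65,-.3,.08,.08),bowl=(.43,.335,.1,.035)).items():
        m=(Z>z)&(Z<.135)&(np.hypot(P[...,0]-cx,P[...,1]-cy)<rr); print(nm,np.percentile(P[m],[2,98],axis=0).round(3).tolist())
    m=(Z>.008)&(Z<.03)&(abs(P[...,0]-.57)<.03)&(P[...,1]>.03)&(P[...,1]<.24)
    print("dib",np.percentile(P[m],[1,99],axis=0).round(3).tolist())
    for nm,(x0,y0) in dict(y1=(.35,.04),y2=(.35,-.16)).items():
        m=(r>b+80)&(g>b+80)&(Z>.02)&(Z<.12)&(np.hypot(P[...,0]-x0,P[...,1]-y0)<.08); print(nm,circ(P[m],.037,P[m].mean(0)[:2]))
```

```text
scene spray (array([0.4792, 0.0782]), 1849, np.float64(0.0047))
scene feeder (array([0.677 , 0.0492]), 1094, np.float64(0.0034))
scene rack [ 0.5962 -0.0326 -1.4457] 0.0005125417864521839 2595 local [[-0.0433, -0.1633], [0.0452, 0.1641]]
far [ 0.6842 -0.0518]
near [ 0.5156 -0.073 ]
tin [[0.475, -0.186, 0.051], [0.53, -0.13, 0.065]]
pot [[0.614, -0.196, 0.056], [0.696, -0.115, 0.079]]
jar [[0.629, -0.345, 0.083], [0.706, -0.266, 0.132]]
bowl [[0.368, 0.249, 0.036], [0.5, 0.382, 0.058]]
dib [[0.563, 0.038, 0.01], [0.586, 0.193, 0.026]]
y1 (array([0.3393, 0.0513]), 1181, np.float64(0.001))
y2 (array([ 0.3365, -0.1641]), 1326, np.float64(0.0008))
top spray (array([0.4799, 0.0728]), 133, np.float64(0.0001))
top feeder (array([0.6683, 0.1011]), 515, np.float64(0.0004))
top rack [ 0.5966 -0.0317 -1.4474] 0.00010774129662034421 2065 local [[-0.0436, -0.1635], [0.0447, 0.1634]]
far [ 0.6847 -0.051 ]
near [ 0.516  -0.0719]
tin [[0.473, -0.183, 0.051], [0.53, -0.127, 0.065]]
pot [[0.614, -0.195, 0.056], [0.694, -0.114, 0.079]]
jar [[0.621, -0.338, 0.085], [0.699, -0.259, 0.132]]
bowl [[0.369, 0.25, 0.035], [0.501, 0.383, 0.059]]
dib [[0.562, 0.042, 0.011], [0.588, 0.226, 0.027]]
y1 (array([0.3417, 0.0517]), 40, np.float64(0.0001))
y2 (array([ 0.3384, -0.1649]), 139, np.float64(0.0002))
```

View pics/crop.png

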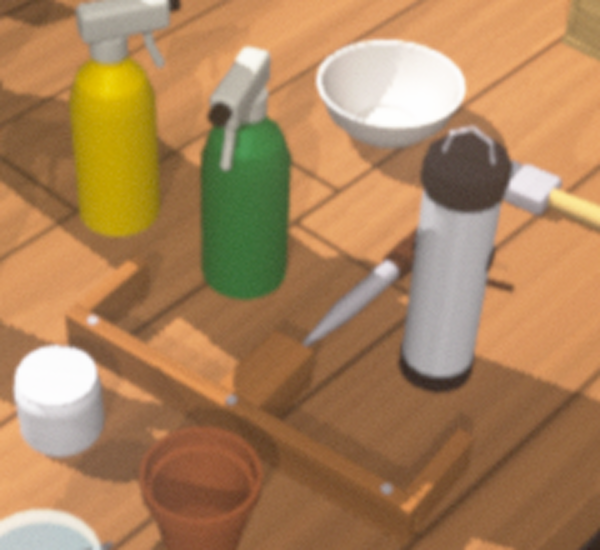

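The crop confirms it: a green closed spray bottle with its nozzle towards the rack, and the silver feeder with black base and cap (crop 440,270). I'll refine both axes, starting from the side facing away from the camera, and find the direction of the perches.

```bash
cat >> h.py <<'E'
from scipy.optimize import least_squares
def axis(n,P,Z0,Z1,c0,r,rad):
    c0=np.array(c0); cam=cal(n)[2][:2]; m=(P[...,2]>Z0)&(P[...,2]<Z1)&(np.hypot(P[...,0]-c0[0],P[...,1]-c0[1])<rad)
    Q=P[m]; u=(c0-cam)/np.linalg.norm(c0-cam)
    s=least_squares(lambda c:np.hypot(Q[:,0]-c[0],Q[:,1]-c[1])-r,Q.mean(0)[:2]+.02*u,loss="soft_l1",f_scale=.001)
    return s.x.round(4),len(Q),np.median(abs(s.fun)).round(4)
RX=np.array([np.cos(-1.4465),np.sin(-1.4465),0]); RY=np.array([-RX[1],RX[0],0])
FAR=np.array([.6845,-.0515]); NEAR=np.array([.516,-.0725])
def rows(wps):
    """wps: (x,y,z,tilt deg). prints tx,ty,tz,rotvec in current tool axes"""
    s=arm.read_state(); p=s["ee_pos"]; T=rot(s["tool_rot"])
    print("at",p.round(4),"R",T.round(2).tolist(),"F",s["contact_force"].round(1),"t",s["time_s"].round(2) if hasattr(s["time_s"],"round") else s["time_s"])
    for w in wps:
        t=np.radians(w[3]); z=np.cos(t)*np.array([0,0,-1])+np.sin(t)*RX; y=RY; x=np.cross(y,z)
        D=T.T@np.c_[x,y,z]
        print(w,(T.T@(np.array(w[:3])-p)*1000).round(0),np.degrees(R.from_matrix(D).as_rotvec()).round(1))
E
python3 - <<'E'
from h import *
for n in("scene","top"):
    P=np.load(n+"P.npy")
    for z0,z1 in((.03,.09),(.12,.165)): print(n,"feeder",axis(n,P,z0,z1,(.668,.1),.0285,.037))
    for z0,z1 in((.02,.12),(.02,.07)): print(n,"spray",axis(n,P,z0,z1,(.48,.073),.037,.042))
    m=(abs(P[...,2]-.105)<.008)&(np.hypot(P[...,0]-.668,P[...,1]-.1)<.052)&(np.hypot(P[...,0]-.668,P[...,1]-.1)>.034)
    print("perch",m.sum(),P[m][::4].round(3).tolist()[:8])
rows([(.47,.19,.30,35),(.47,.19,.012,35)])
E
```

```text
scene feeder (array([0.6665, 0.1011]), 635, np.float64(0.0007))
scene feeder (array([0.6667, 0.1012]), 580, np.float64(0.0008))
scene spray (array([0.4768, 0.0728]), 1276, np.float64(0.0008))
scene spray (array([0.4767, 0.0728]), 615, np.float64(0.0007))
perch 51 [[0.624, 0.082, 0.112], [0.626, 0.085, 0.109], [0.625, 0.081, 0.108], [0.632, 0.084, 0.111], [0.627, 0.083, 0.105], [0.635, 0.084, 0.11], [0.637, 0.085, 0.108], [0.704, 0.118, 0.109]]
top feeder (array([0.6682, 0.1014]), 176, np.float64(0.0004))
top feeder (array([0.6683, 0.1008]), 209, np.float64(0.0005))
top spray (array([0.4799, 0.0728]), 189, np.float64(0.0001))
top spray (array([0.4799, 0.0728]), 88, np.float64(0.0001))
perch 18 [[0.634, 0.089, 0.109], [0.632, 0.087, 0.111], [0.631, 0.085, 0.108], [0.626, 0.087, 0.11], [0.623, 0.085, 0.111]]
at [ 0.2365 -0.5242  0.214 ] R [[0.91, 0.41, 0.0], [0.41, -0.91, -0.0], [0.0, 0.0, -1.0]] F [0.6 0.2 0.3] t 1.0
(0.47, 0.19, 0.3, 35) [ 507. -555.  -86.] [-22.2 -30.1 -70.4]
(0.47, 0.19, 0.012, 35) [ 507. -555.  202.] [-22.2 -30.1 -70.4]
```

Run:
```python
from h import *
rows([(.47,.15,.34,35)])
```

```text
at [ 0.2365 -0.5242  0.214 ] R [[0.91, 0.41, 0.0], [0.41, -0.91, -0.0], [0.0, 0.0, -1.0]] F [0.6 0.2 0.3] t 1.0
(0.47, 0.15, 0.34, 35) [ 490. -518. -126.] [-22.2 -30.1 -70.4]
```

{"fn": "drive_tool", "kwargs": {
  "series": [
    [44,0,0,-62,0,0,0],
    [44,10,-10,-120,-2,-3,-8],
    [44,50,-55,-126,-5,-7,-16],
    [44,90,-100,-126,-7,-10,-24],
    [44,130,-145,-126,-10,-13,-32],
    [44,170,-190,-126,-13,-17,-41],
    [44,210,-235,-126,-16,-21,-50],
    [44,250,-280,-126,-19,-26,-60]
  ]
}}

```text
time_s: 2.0
ee_pos: [0.3483, -0.168, 0.3404]
tool_rot: [0.195, 0.714, 0.65, -0.172]
contact_force: [0.5, 0.6, 0.9]
gripper_width: 0.0441
finger_force: 0.0
```

Run:
```python
from h import *
rows([(.47,.15,.34,35)])
```

```text
at [ 0.3483 -0.168   0.3404] R [[0.1, 1.0, 0.01], [0.86, -0.08, -0.5], [-0.5, 0.06, -0.87]] F [0.5 0.6 0.9] t 2.0
(0.47, 0.15, 0.34, 35) [ 286.   96. -158.] [ -3.6  -4.7 -11.6]
```

{"fn": "drive_tool", "kwargs": {
  "series": [
    [44,45,15,-25,0,0,-3],
    [44,90,30,-50,-1,-1,-6],
    [44,135,45,-75,-2,-2,-8],
    [44,180,60,-100,-3,-3,-10],
    [44,225,75,-125,-3.6,-4.7,-11.6],
    [44,270,90,-149,-3.6,-4.7,-11.6],
    [44,286,96,-158,-3.6,-4.7,-11.6],
    [44,286,96,-158,-3.6,-4.7,-11.6]
  ]
}}

```text
time_s: 3.0
ee_pos: [0.4721, 0.1487, 0.3391]
tool_rot: [0.224, 0.632, 0.715, -0.2]
contact_force: [-0.0, -0.6, 0.7]
gripper_width: 0.044
finger_force: 0.0
```

Run:
```python
from h import *
rows([(.47,.15,.012,35),(.475,.125,.012,35),(.502,.007,.012,35)])
```

```text
at [0.4721 0.1487 0.3391] R [[-0.1, 0.99, 0.07], [0.81, 0.12, -0.57], [-0.57, -0.0, -0.82]] F [-0.  -0.6  0.7] t 3.0
(0.47, 0.15, 0.012, 35) [188.  -1. 267.] [-0.2 -0.1 -0.1]
(0.475, 0.125, 0.012, 35) [167.   1. 282.] [-0.2 -0.1 -0.1]
(0.502, 0.007, 0.012, 35) [ 69.  13. 351.] [-0.2 -0.1 -0.1]
```

{"fn": "drive_tool", "kwargs": {
  "series": [
    [44,30,0,42,0,0,0],
    [44,60,0,85,0,0,0],
    [44,92,0,130,0,0,0],
    [44,122,-1,173,0,0,0],
    [44,150,-1,213,0,0,0],
    [44,168,-1,239,0,0,0],
    [44,178,-1,252,0,0,0],
    [44,178,-1,252,0,0,0]
  ]
}}

```text
time_s: 4.0
ee_pos: [0.4697, 0.1488, 0.0313]
tool_rot: [0.224, 0.633, 0.714, -0.2]
contact_force: [-0.2, 0.2, 0.5]
gripper_width: 0.044
finger_force: 0.0
```

Run:
```python
from h import *
a,d=arm.get_image("scene"); cv2.imwrite("pics/s1.png",a[:,:,::-1])
rows([(.47,.15,.012,35),(.475,.125,.012,35),(.502,.007,.012,35)])
```

```text
at [0.4704 0.1493 0.0321] R [[-0.1, 0.99, 0.07], [0.81, 0.12, -0.57], [-0.57, -0.0, -0.82]] F [ 0.3  0.5 -0.3] t 4.05
(0.47, 0.15, 0.012, 35) [12. -0. 16.] [-0.2 -0.2 -0.2]
(0.475, 0.125, 0.012, 35) [-9.  2. 31.] [-0.2 -0.2 -0.2]
(0.502, 0.007, 0.012, 35) [-108.   14.   99.] [-0.2 -0.2 -0.2]
```

View pics/s1.png

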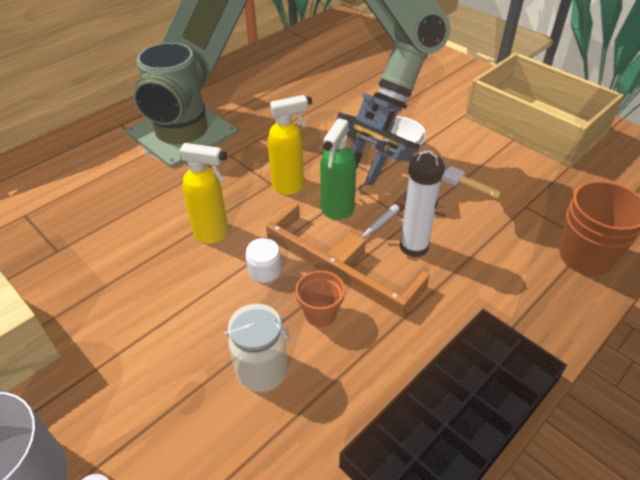

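The hand is behind the green bottle, with the fingers near (370,170), and clear of the bowl and feeder. Next I lower it and start pushing.

{"fn": "drive_tool", "kwargs": {
  "series": [
    [44,6,0,8,0,0,0],
    [44,11,0,16,0,0,0],
    [44,5,1,20,0,0,0],
    [44,-2,1,25,0,0,0],
    [44,-9,2,30,0,0,0],
    [44,-16,3,35,0,0,0],
    [44,-22,4,39,0,0,0],
    [44,-28,5,43,0,0,0]
  ]
}}

```text
time_s: 5.05
ee_pos: [0.4806, 0.1026, 0.012]
tool_rot: [0.223, 0.633, 0.714, -0.199]
contact_force: [-0.8, 2.2, 1.0]
gripper_width: 0.0438
finger_force: 1.2
```

```bash
cat > look.py <<'E'
from h import *
import sys
a,d=arm.get_image("scene"); P=cloud("scene",d); b,g,r=[a[...,i].astype(int) for i in(2,1,0)]
m=(g>r+15)&(g>b+15)&(P[...,2]>.02)&(P[...,2]<.12)&(abs(P[...,0]-.49)<.1)
for z0,z1 in((.02,.06),(.07,.115)):
    Q=P.copy(); Q[~m]=0; c=P[m].mean(0)[:2]+[-.01,.012]; s=axis("scene",Q,z0,z1,c,.037,.06); v=s[0]-NEAR; print("spray",s,"bay",(v@RX[:2]).round(4),(v@RY[:2]).round(4))
rows([eval(x) for x in sys.argv[1:]])
E
python3 look.py "(.490,.06,.013,35)" "(.502,.007,.013,35)"
```

```text
h.py:20: RuntimeWarning: Mean of empty slice.
  s=least_squares(lambda c:np.hypot(Q[:,0]-c[0],Q[:,1]-c[1])-r,Q.mean(0)[:2]+.02*u,loss="soft_l1",f_scale=.001)
  ret = um.true_divide(
Traceback (most recent call last):
  File "look.py", line 6, in <module>
    Q=P.copy(); Q[~m]=0; c=P[m].mean(0)[:2]+[-.01,.012]; s=axis("scene",Q,z0,z1,c,.037,.06); v=s[0]-NEAR; print("spray",s,"bay",(v@RX[:2]).round(4),(v@RY[:2]).round(4))
                                                           ~~~~^^^^^^^^^^^^^^^^^^^^^^^^^^^^
  File "h.py", line 20, in axis
    s=least_squares(lambda c:np.hypot(Q[:,0]-c[0],Q[:,1]-c[1])-r,Q.mean(0)[:2]+.02*u,loss="soft_l1",f_scale=.001)
ValueError: Initial guess is outside of provided bounds
```

```bash
sed -i 's/&(abs(P\[...,0\]-.49)<.1)/\&(abs(P[...,0]-.49)<.1)\&(abs(P[...,1]-.02)<.1)/' look.py
python3 look.py "(.490,.06,.013,35)" "(.502,.007,.013,35)"
```

```text
spray (array([0.4844, 0.0597]), 470, np.float64(0.0008)) bay -0.1351 -0.015
spray (array([0.4843, 0.0596]), 566, np.float64(0.0008)) bay -0.135 -0.0151
at [0.4807 0.1021 0.0121] R [[-0.1, 0.99, 0.07], [0.81, 0.12, -0.57], [-0.57, -0.0, -0.82]] F [ 0.3  0.2 -0.7] t 5.15
(0.49, 0.06, 0.013, 35) [-36.   4.  24.] [-0.2 -0.1 -0.2]
(0.502, 0.007, 0.013, 35) [-80.  10.  55.] [-0.2 -0.1 -0.2]
```

{"fn": "drive_tool", "kwargs": {
  "series": [
    [44,-10,1,7,0,0,0],
    [44,-21,2,14,0,0,0],
    [44,-32,4,22,0,0,0],
    [44,-43,5,29,0,0,0],
    [44,-54,7,37,0,0,0],
    [44,-65,8,45,0,0,0],
    [44,-73,9,50,0,0,0],
    [44,-78,10,53,0,0,0]
  ]
}}

```text
time_s: 6.15
ee_pos: [0.5017, 0.0097, 0.013]
tool_rot: [0.223, 0.633, 0.714, -0.199]
contact_force: [-0.0, 1.1, -1.5]
gripper_width: 0.0441
finger_force: 1.0
```

```bash
python3 look.py "(.4847,.146,.02,35)" "(.4847,.146,.34,35)"
```

```text
spray (array([ 0.5052, -0.0322]), 399, np.float64(0.0007)) bay -0.0413 -0.0057
spray (array([ 0.5053, -0.0322]), 606, np.float64(0.0007)) bay -0.0413 -0.0056
at [0.5018 0.0093 0.0132] R [[-0.1, 0.99, 0.07], [0.81, 0.12, -0.57], [-0.57, -0.0, -0.82]] F [-0.8  0.7 -0.3] t 6.2
(0.4847, 0.146, 0.02, 35) [109.  -1. -84.] [-0.3 -0.1 -0.2]
(0.4847, 0.146, 0.34, 35) [ -74.   -1. -347.] [-0.3 -0.1 -0.2]
```

{"fn": "drive_tool", "kwargs": {
  "series": [
    [44,-1,0,0.7,0,0,0],
    [44,-2,0,1.4,0,0,0],
    [44,-3,0,2.1,0,0,0],
    [44,-4,0,2.8,0,0,0],
    [44,-4,0,2.8,0,0,0],
    [44,-4,0,2.8,0,0,0],
    [44,-4,0,2.8,0,0,0],
    [44,-4,0,2.8,0,0,0]
  ]
}}

```text
time_s: 7.2
ee_pos: [0.5026, 0.0065, 0.0129]
tool_rot: [0.223, 0.633, 0.714, -0.198]
contact_force: [-1.5, 5.0, 1.5]
gripper_width: 0.0442
finger_force: 2.7
```

```bash
python3 look.py "(.4847,.146,.02,35)" "(.4847,.146,.34,35)"
```

```text
spray (array([ 0.5062, -0.0348]), 370, np.float64(0.0008)) bay -0.0386 -0.0051
spray (array([ 0.506, -0.035]), 615, np.float64(0.0008)) bay -0.0385 -0.0053
at [0.5026 0.0065 0.013 ] R [[-0.1, 0.99, 0.07], [0.82, 0.12, -0.57], [-0.57, -0.0, -0.82]] F [-1.2  6.   0.4] t 7.25
(0.4847, 0.146, 0.02, 35) [112.  -1. -86.] [-0.2 -0.2 -0.2]
(0.4847, 0.146, 0.34, 35) [ -71.   -1. -349.] [-0.2 -0.2 -0.2]
```

The bottle is against the rail (the force has risen to 6 N). I'll back off, then go up.

{"fn": "drive_tool", "kwargs": {
  "series": [
    [44,12,0,-8,0,0,0],
    [44,45,0,-31,0,0,0],
    [44,85,0,-64,0,0,0],
    [44,110,-1,-88,0,0,0],
    [44,85,-1,-125,0,0,0],
    [44,50,-1,-175,0,0,0],
    [44,15,-1,-226,0,0,0],
    [44,-20,-1,-276,0,0,0]
  ]
}}

```text
time_s: 8.25
ee_pos: [0.4843, 0.146, 0.2531]
tool_rot: [0.224, 0.632, 0.714, -0.2]
contact_force: [0.9, 0.4, -0.1]
gripper_width: 0.0439
finger_force: 0.0
```

```bash
python3 look.py "(.4847,.18,.34,35)" "(.66,.185,.34,35)" "(.66,.185,.03,35)"
```

```text
spray (array([ 0.5061, -0.035 ]), 363, np.float64(0.0008)) bay -0.0384 -0.0052
spray (array([ 0.5059, -0.0349]), 608, np.float64(0.0008)) bay -0.0386 -0.0054
at [0.4872 0.1468 0.2613] R [[-0.09, 0.99, 0.08], [0.82, 0.12, -0.56], [-0.57, 0.01, -0.82]] F [ 3.2 -0.1  5.3] t 8.3
(0.4847, 0.18, 0.34, 35) [-17.   2. -84.] [ 0.4 -0.3 -0.6]
(0.66, 0.185, 0.34, 35) [-30. 177. -73.] [ 0.4 -0.3 -0.6]
(0.66, 0.185, 0.03, 35) [147. 173. 182.] [ 0.4 -0.3 -0.6]
```

{"fn": "drive_tool", "kwargs": {
  "series": [
    [44,-8,1,-42,0,0,0],
    [44,-17,2,-84,0,0,0],
    [44,-20,45,-81,0,0,0],
    [44,-24,90,-79,0,0,0],
    [44,-27,135,-76,0,0,0],
    [44,-30,174,-73,0,0,0],
    [44,-30,174,-73,0,0,0],
    [44,-30,174,-73,0,0,0]
  ]
}}

```text
time_s: 9.3
ee_pos: [0.6549, 0.1838, 0.3272]
tool_rot: [0.223, 0.633, 0.714, -0.2]
contact_force: [-0.8, 0.3, -0.5]
gripper_width: 0.044
finger_force: 0.0
```

```bash
python3 look.py "(.657,.18,.03,35)" "(.657,.18,.013,35)"
```

```text
spray (array([ 0.506 , -0.0349]), 369, np.float64(0.0008)) bay -0.0385 -0.0053
spray (array([ 0.5062, -0.0349]), 610, np.float64(0.0008)) bay -0.0385 -0.0051
at [0.6547 0.1839 0.3278] R [[-0.1, 0.99, 0.07], [0.81, 0.12, -0.57], [-0.57, -0.0, -0.82]] F [-0.7  1.2  0.1] t 9.35
(0.657, 0.18, 0.03, 35) [167.   3. 247.] [-0.3 -0.1 -0.1]
(0.657, 0.18, 0.013, 35) [177.   3. 261.] [-0.3 -0.1 -0.1]
```

{"fn": "drive_tool", "kwargs": {
  "series": [
    [44,33,1,48,0,0,0],
    [44,67,2,97,0,0,0],
    [44,100,2,146,0,0,0],
    [44,132,3,194,0,0,0],
    [44,158,3,233,0,0,0],
    [44,171,3,253,0,0,0],
    [44,177,3,261,0,0,0],
    [44,177,3,261,0,0,0]
  ]
}}

```text
time_s: 10.35
ee_pos: [0.6591, 0.1805, 0.0135]
tool_rot: [0.224, 0.633, 0.714, -0.199]
contact_force: [-0.5, 0.2, 0.3]
gripper_width: 0.0442
finger_force: 0.0
```

```bash
cat > look2.py <<'E'
from h import *
import sys
g=eval(sys.argv[1])
a,d=arm.get_image("scene"); P=cloud("scene",d); cv2.imwrite("pics/f_last.png",a[:,:,::-1])
for z0,z1 in((.03,.09),(.12,.165)):
    s=axis("scene",P,z0,z1,g,.0285,.038); v=s[0]-FAR; print("feeder",s,"bay",(v@RX[:2]).round(4),(v@RY[:2]).round(4))
rows([eval(x) for x in sys.argv[2:]])
E
python3 look2.py "(.667,.101)" "(.6617,.140,.013,35)" "(.6638,.120,.013,35)" "(.6768,.0105,.013,35)"
```

```text
feeder (array([0.6667, 0.1013]), 628, np.float64(0.0007)) bay -0.1538 0.0013
feeder (array([0.6667, 0.1013]), 580, np.float64(0.0007)) bay -0.1538 0.0013
at [0.6596 0.1805 0.0142] R [[-0.1, 0.99, 0.07], [0.82, 0.12, -0.57], [-0.57, 0.0, -0.82]] F [0.3 0.2 0.6] t 10.4
(0.6617, 0.14, 0.013, 35) [-33.  -3.  24.] [-0.1 -0.2 -0.2]
(0.6638, 0.12, 0.013, 35) [-49.  -3.  36.] [-0.1 -0.2 -0.2]
(0.6768, 0.0105, 0.013, 35) [-140.   -3.   99.] [-0.1 -0.2 -0.2]
```

{"fn": "drive_tool", "kwargs": {
  "series": [
    [44,-10,-1,7,0,0,0],
    [44,-20,-2,15,0,0,0],
    [44,-28,-3,21,0,0,0],
    [44,-34,-3,25,0,0,0],
    [44,-38,-3,28,0,0,0],
    [44,-42,-3,31,0,0,0],
    [44,-46,-3,34,0,0,0],
    [44,-49,-3,36,0,0,0]
  ]
}}

```text
time_s: 11.4
ee_pos: [0.6631, 0.1196, 0.011]
tool_rot: [0.224, 0.633, 0.714, -0.199]
contact_force: [-0.2, 4.0, 1.2]
gripper_width: 0.0439
finger_force: 1.7
```

```bash
python3 look2.py "(.669,.088)" "(.6768,.0105,.013,35)"
```

```text
feeder (array([0.6658, 0.0899]), 666, np.float64(0.0008)) bay -0.1426 -0.001
feeder (array([0.6658, 0.0898]), 579, np.float64(0.0008)) bay -0.1425 -0.001
at [0.663 0.119 0.011] R [[-0.1, 0.99, 0.07], [0.81, 0.12, -0.57], [-0.57, -0.0, -0.82]] F [-0.   2.6  0.4] t 11.45
(0.6768, 0.0105, 0.013, 35) [-91.   1.  61.] [-0.2 -0.1 -0.2]
```

{"fn": "drive_tool", "kwargs": {
  "series": [
    [44,-5,0,2,0,0,0],
    [44,-11,0,6,0,0,0],
    [44,-17,0,10,0,0,0],
    [44,-23,0,14,0,0,0],
    [44,-29,0,18,0,0,0],
    [44,-35,0,22,0,0,0],
    [44,-41,0,26,0,0,0],
    [44,-46,0,30,0,0,0]
  ]
}}

```text
time_s: 12.45
ee_pos: [0.6696, 0.0644, 0.0127]
tool_rot: [0.224, 0.633, 0.714, -0.199]
contact_force: [-0.4, 2.2, -0.6]
gripper_width: 0.0438
finger_force: 1.6
```

```bash
python3 look2.py "(.672,.035)" "(.6768,.0105,.013,35)" "(.6768,.0105,.011,35)"
```

```text
feeder (array([0.6723, 0.0347]), 677, np.float64(0.0007)) bay -0.087 -0.0014
feeder (array([0.6724, 0.0347]), 593, np.float64(0.0007)) bay -0.087 -0.0013
at [0.6696 0.0635 0.0128] R [[-0.1, 0.99, 0.07], [0.81, 0.12, -0.57], [-0.57, -0.0, -0.82]] F [0.2 0.3 0. ] t 12.5
(0.6768, 0.0105, 0.013, 35) [-44.   1.  30.] [-0.2 -0.1 -0.2]
(0.6768, 0.0105, 0.011, 35) [-43.   1.  32.] [-0.2 -0.1 -0.2]
```

{"fn": "drive_tool", "kwargs": {
  "series": [
    [44,-6,0,4,0,0,0],
    [44,-12,0,8,0,0,0],
    [44,-18,0,12,0,0,0],
    [44,-24,0,17,0,0,0],
    [44,-30,0,21,0,0,0],
    [44,-36,0,25,0,0,0],
    [44,-41,0,29,0,0,0],
    [44,-44,0,31,0,0,0]
  ]
}}

```text
time_s: 13.5
ee_pos: [0.6761, 0.011, 0.0125]
tool_rot: [0.224, 0.633, 0.714, -0.199]
contact_force: [-0.6, 3.7, 0.1]
gripper_width: 0.0441
finger_force: 1.9
```

{"fn": "drive_tool", "kwargs": {
  "series": [
    [44,-1,0,0.7,0,0,0],
    [44,-2,0,1.4,0,0,0],
    [44,-3,0,2.1,0,0,0],
    [44,-3,0,2.1,0,0,0],
    [44,-3,0,2.1,0,0,0],
    [44,-3,0,2.1,0,0,0],
    [44,-3,0,2.1,0,0,0],
    [44,-3,0,2.1,0,0,0]
  ]
}}

```text
time_s: 14.5
ee_pos: [0.6765, 0.0085, 0.0123]
tool_rot: [0.224, 0.633, 0.714, -0.199]
contact_force: [-0.7, 6.3, 1.1]
gripper_width: 0.0439
finger_force: 2.7
```

```bash
python3 look2.py "(.6808,-.02)" "(.66,.14,.02,35)" "(.66,.14,.30,35)"
```

```text
feeder (array([ 0.6793, -0.0209]), 707, np.float64(0.0008)) bay -0.031 -0.0014
feeder (array([ 0.6791, -0.0209]), 615, np.float64(0.0006)) bay -0.031 -0.0016
at [0.6765 0.0085 0.0123] R [[-0.1, 0.99, 0.07], [0.82, 0.12, -0.57], [-0.57, -0.0, -0.82]] F [-1.1  5.7  2.5] t 14.55
(0.66, 0.14, 0.02, 35) [104.  -1. -82.] [-0.2 -0.2 -0.2]
(0.66, 0.14, 0.3, 35) [ -55.   -1. -312.] [-0.2 -0.2 -0.2]
```

The feeder is against the rail too. I'll retreat and check.

{"fn": "drive_tool", "kwargs": {
  "series": [
    [44,12,0,-8,0,0,0],
    [44,45,0,-31,0,0,0],
    [44,80,0,-60,0,0,0],
    [44,104,0,-82,0,0,0],
    [44,74,0,-126,0,0,0],
    [44,44,0,-170,0,0,0],
    [44,30,0,-190,0,0,0],
    [44,30,0,-190,0,0,0]
  ]
}}

```text
time_s: 15.55
ee_pos: [0.6613, 0.1405, 0.153]
tool_rot: [0.225, 0.633, 0.714, -0.198]
contact_force: [0.0, 0.3, -0.5]
gripper_width: 0.0437
finger_force: 0.0
```

```bash
python3 look2.py "(.679,-.021)"; python3 look.py
python3 - <<'E'
from h import *
P0=np.load("sceneP.npy"); a,d=arm.get_image("scene"); P=cloud("scene",d)
for nm,(cx,cy,rr,z) in dict(tin=(.5,-.157,.05,.02),pot=(.655,-.155,.06,.02),jar=(.665,-.3,.07,.02),bowl=(.435,.317,.09,.02),dib=(.575,.15,.0,.008),brush=(.63,.33,.07,.006)).items():
    f=lambda P:(P[...,2]>z)&(P[...,2]<.14)&((np.hypot(P[...,0]-cx,P[...,1]-cy)<rr) if rr else (abs(P[...,0]-.575)<.03)&(P[...,1]>.03)&(P[...,1]<.26)&(P[...,2]<.03))
    print(nm,[np.percentile(Q[f(Q)],[3,97],axis=0)[:,:2].round(3).tolist() for Q in(P0,P)])
E
```

```text
feeder (array([ 0.6789, -0.0212]), 676, np.float64(0.0007)) bay -0.0308 -0.0018
feeder (array([ 0.6791, -0.0208]), 608, np.float64(0.0006)) bay -0.0311 -0.0016
at [0.6604 0.1402 0.1509] R [[-0.1, 0.99, 0.07], [0.81, 0.12, -0.57], [-0.57, -0.0, -0.82]] F [-0.4 -0.8 -1.4] t 15.6
spray (array([ 0.5061, -0.0348]), 355, np.float64(0.0007)) bay -0.0386 -0.0051
spray (array([ 0.5061, -0.0349]), 605, np.float64(0.0007)) bay -0.0385 -0.0052
at [0.6599 0.1399 0.1497] R [[-0.1, 0.99, 0.07], [0.81, 0.12, -0.57], [-0.57, -0.0, -0.82]] F [ 0.5 -0.6 -0.1] t 15.65
tin [[[0.477, -0.188], [0.532, -0.132]], [[0.477, -0.188], [0.532, -0.132]]]
pot [[[0.615, -0.195], [0.694, -0.116]], [[0.616, -0.195], [0.694, -0.116]]]
jar [[[0.633, -0.346], [0.707, -0.269]], [[0.633, -0.347], [0.707, -0.269]]]
bowl [[[0.37, 0.251], [0.497, 0.38]], [[0.37, 0.251], [0.497, 0.377]]]
dib [[[0.565, 0.046], [0.586, 0.186]], [[0.561, 0.047], [0.583, 0.225]]]
brush [[[0.576, 0.308], [0.694, 0.347]], [[0.565, 0.307], [0.694, 0.347]]]
```

View pics/f_last.png

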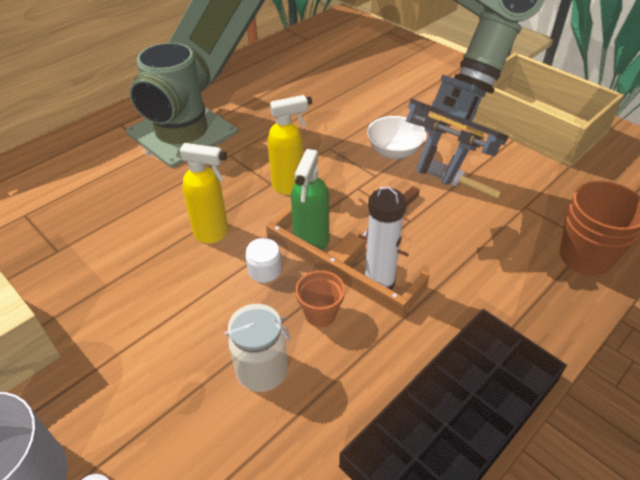

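The feeder (384,240) and the green spray bottle (310,215) stand upright in their bays, and everything else is where it was.

```bash
python3 -c "from cell import arm; print(arm.close_job())"
```

```text
the job is handed in; nothing more can be done
None
```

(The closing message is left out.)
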